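# Slide a spacer ring along the fence and under the gauge

## Robot

A 6-joint arm with a two-finger parallel gripper is mounted at the origin on a cart in front of the work surface, level with it; the furniture and walls round the work are solid. World frame = base frame: x ahead of the robot, y to its left, z up, the work surface at z = 0. Lengths are in mm, angles in rad, forces in N, time in s.
With the tool pointing down it reaches from about 300 to 775 mm from the base axis. Payload 14.6 kg.
Tool frame: the origin (TCP) lies on the centre line of the jaws, within the pads' length; the fingertips stand 19 mm ahead of it and the grasp point (between the pads) is the TCP (bot.tip_reach is the distance from the TCP to the fingertips, in mm); z points along the fingers, y is the line along which they close (so a half turn about z gives the same grasp; the last joint's range is limited). The gripper opens to 85 mm and grips with 20 to 120 N. Pads are 22 mm wide; open, the fingers measure 114 mm over their backs; the gripper's body (76 mm by 85 mm) begins 54 mm behind the grasp point. The pads swing forward as they close: fully open they stand 13 mm farther back than shut.
Start: joints at [-1.356, 0.3, 1.521, -0, 1.321, -0.067], TCP at [152.94, -528.298, 250.281] pointing down, gripper open.
Joint ranges: [-3.03, 3.03], [-0.79, 2.21], [0.23, 2.52], [-1.04, 4.18], [0, 3.07], [-2.55, 2.55]. Speed limits (rad/s): [2.22, 2.22, 2.57, 3.14, 3.14, 3.14].

## Interface

Orientations are given as a unit quaternion [w, x, y, z].
In Python, from rig import bot gives the robot as it stands. Calls block until the motion is done:
- bot.move_to(position, orientation): joint-space move of the TCP to a pose.
- bot.servo_line(position, attitude=None, speed=150, until_force=None): straight line of the TCP; attitude=None keeps the orientation; speed is the mean speed in mm/s. With until_force (N) it stops when the force on the tool has changed by that much, and returns True; else False.
- bot.move_joints(angles): joint-space move.
- bot.move_gripper(opening, grip_force=None): finger opening in mm; grip_force is the grip in N (None keeps the last); returns when the fingers have stopped.
- bot.dwell(seconds).
- bot.ik(position, orientation): joint angles nearest the present ones, or None.
- bot.read_state(): the state.
- bot.read_camera(name): name is "side" or "top" or "wrist"; returns a dict with "image" (400x640x3 uint8, blue, green, red), "depth" (400x640 float32, mm along the optical axis (not along the pixel's ray), 0 where there is no reading), "fovy" (degrees; the focal length in pixels is half the picture's height over the tangent of half this angle, whatever the lens; pixels are square), "cx", "cy" (the principal point, pixels), "eye" and "attitude" of the camera in the world; the wrist camera has in their place "mount" (4x4, takes a point from camera to tool coordinates, whose origin is the TCP and whose axes are the flange's). Camera axes: x right, y down, z forward; pixel columns grow to the right and rows downward; lengths in mm; the calibration is good to about 2 mm. A picture is of the moment at which its call begins: read the wrist's pose just before it.
A pose or a line that the arm cannot do raises bot.MotionError and nothing moves.
- bot.finish_job(): hands the job in; it is judged then, once.
The state is a dict: "clock": time; "joint_positions": joint angles; "qvel": joint speeds; "effort": joint torques, N m; "ee_pos": TCP position; "tool_rot": TCP orientation; "ft_force": force on the tool from outside, world axes, zero at the start; "moment": the same for the moment, N m; "grip_width": finger opening in mm; "grip_force": force on a finger pad.
Only numpy, scipy, OpenCV 4.12 (cv2) and the standard library are available. Lean on these libraries where they do the work, as an engineer would, in place of code of your own. Each camera call takes 0.05 s, during which the arm holds its last target. There are 200 camera calls.

## Task

Bring the larger of the two spacer rings under the dial gauge for a thickness check: with the fingertips, slide it back over the steel plate until it lies against the long fence, still well short of the gauge's feeler, then, keeping it against the fence, slide it along into the corner until it also rests against the end stop, with the feeler riding on top of it. Only push or drag the ring flat on the plate and never lift it, keep the fingers off the gauge and its feeler, and leave the smaller ring and everything else where they are. Then take the hand away, leaving the ring in the corner.

Things in the scene. Friction and masses are not known exactly. Their poses are not given: they have to be found in the camera images.
- plate: fixed dark steel inspection plate on the bench, 225 mm along its x by 340 mm along its y, 18 mm thick; origin at the centre of its underside, its upper face at z = +18 mm. Its x axis points away from the robot (turned by the plate's yaw of up to 0.18 rad), its y axis to the left
- fence (a point): middle of the inner (near) face of the long bright steel fence bar, at the foot of the bar, on the plate's upper face. The bar runs along the plate's far side parallel to the plate's y: inner face at x = +77.5 mm of the plate, 10 mm high, 14 mm thick, from y = -155 to +144 mm
- corner (a point): inner corner of fence and end stop, on the plate's upper face: x = +77.5, y = +130 mm of the plate. The end stop is a shorter bar, square to the fence at its left end: inner face at y = +130 mm, 10 mm high, from x = -10 to +77.5 mm
- gauge: dial gauge with round white face, fixed on a column on the plate behind the corner of fence and end stop, at x = +99.7, y = +152.2 mm of the plate: 48 mm in diameter, its top 48 mm above the plate's upper face. Its fork and feeler arm reach 60 mm from the column's axis diagonally over the corner towards the plate's middle. Origin at the column's foot, on the plate's upper face
- home (a point): point on the plate's upper face where the axis of the larger ring stands when the ring touches both fence and end stop: x = +37.5, y = +90 mm of the plate. Its axes are the plate's
- feeler_tip (a point): rest position of the centre of the 16 mm steel ball at the end of the feeler, 18.5 mm above the plate's upper face (10.5 mm free below the ball), 25.5 mm from point home along both +x and +y of the plate: over the ring's rim when home. The ball rides up by itself (about 3 N) when the ring is slid in beneath it, nudging the ring off the fence a little; it meets the ring 10 mm before home
- feeler (a joint): lift of the feeler arm, rad; 0 at rest, about 0.05 with the 12 mm ring fully under the ball, 29 mm from its pivot; a weak spring presses it down. The dial's needle follows it
- big_ring: loose larger spacer ring of plain bright metal, lying flat on the plate: 80 mm outside diameter, 50 mm bore (open, right through to the plate), 12 mm thick, about 0.1 kg; origin on its axis at its underside.
- small_ring: loose smaller spacer ring, the same make: 60 mm outside diameter, 36 mm bore, 12 mm thick; origin on its axis at its underside. To be left alone. It may lie on either side of the larger one, about 110 mm from it along the plate
- lug_nut: bright wheel nut, 24 mm wide and 24 mm high, standing on the near left part of the plate; origin at its underside. Leave alone
- crayon: yellow tyre crayon, 85 mm long, 16 mm thick, lying on the near left part of the plate. Leave alone
- screwdriver: small blue screwdriver, 145 mm long, on the bench near the plate. Leave alone
- wrench: combination wrench, 222 mm long, on the bench right of the plate. Leave alone
- valve_black: black rubber tyre valve, 20 mm wide, 50 mm high, standing on the bench left of the plate. Leave alone
- box: small red and brown cardboard carton, 60 by 90 mm, 32 mm high, on the bench right of and behind the plate. Leave alone

How it is judged (in metres and radians):
On the way:
1. the larger ring lies against the fence, still well short of the feeler (30 mm or more before home) (x of big_ring in the frame of plate above 0.0345 m and y of big_ring in the frame of plate below 0.06 m), for 0.1 s.
At the end, for the whole second after the job is handed in: the larger ring lies flat on the plate against both fence and end stop (its axis within 3 mm of site home), at rest, with the feeler raised on top of it (joint above 0.03 rad) (horizontal distance between big_ring and home below 0.003 m and angle between big_ring's own z axis and vertical below 0.05 rad and z of big_ring in the frame of plate below 0.0205 m and value of joint feeler above 0.03 rad and linear speed of big_ring below 0.01 m/s); the robot touches nothing.
It fails at once if the larger ring was lifted or tipped (more than 6 mm or 0.2 rad) (z of big_ring in the frame of plate above 0.024 m or angle between big_ring's own z axis and vertical above 0.2 rad).
It fails at once if the larger ring came under the feeler away from the fence (more than 8 mm off it within 13 mm of home) (y of big_ring in the frame of plate above 0.077 m and x of big_ring in the frame of plate below 0.0295 m).
It fails at once if the hand touched the gauge or its feeler (over 1 N) (contact force between any of the arm, the fingers and gauge above 1 N).
It fails at once if the smaller ring was moved (more than 15 mm) (distance of small_ring from where it was at the start of the episode above 0.015 m).
It fails at once if something else was moved (more than 20 mm) (distance of any of lug_nut, crayon, screwdriver, wrench, valve_black, box from where it was at the start of the episode above 0.02 m).
It also fails if it takes over 51 s, if anything falls off the work surface, if the arm or the gripper's body presses on something with over 40 N, if the wrist force passes 120 N, or if a joint passes its speed limit or range.

## Working session

There is one attempt and no reset: what is moved stays moved. The work goes in short steps, each a Python script; the robot and the scene stay as the last script left them, time stands still between calls to the robot, and variables do not carry over. Pictures are saved under pics/ and viewed, at most 10 in all, crops included, and the job is handed in when it is done.

```bash
ls; mkdir -p pics; cat > h.py <<'E'
import numpy as np, cv2
from rig import bot
from scipy.spatial.transform import Rotation as R
def rot(q): return R.from_quat([q[1],q[2],q[3],q[0]]).as_matrix()
def cast(c,uv,z):
    f=200/np.tan(np.radians(c["fovy"])/2)
    d=np.array([(uv[0]-c["cx"])/f,(uv[1]-c["cy"])/f,1.]); A=np.array(c["attitude"])
    A=A if A.shape==(3,3) else rot(A)
    d=A@d; e=np.array(c["eye"]); return e+d*(z-e[2])/d[2]
def cloud(c):
    f=200/np.tan(np.radians(c["fovy"])/2); v,u=np.mgrid[:400,:640]; d=c["depth"]
    p=np.stack([(u-c["cx"])/f*d,(v-c["cy"])/f*d,d],-1); A=np.array(c["attitude"])
    A=A if A.shape==(3,3) else rot(A)
    return p@A.T+np.array(c["eye"])
E
python3 - <<'E'
from h import *
for n in("top","side"):
    c=bot.read_camera(n); cv2.imwrite(f"pics/{n}0.png",c["image"]); print(n,c["fovy"],c["cx"],c["cy"],c["eye"],c["attitude"],c["depth"].min(),c["depth"].max())
    np.savez(f"{n}0.npz",**{k:v for k,v in c.items()})
print(bot.read_state())
E
```

```text
pics
top 53.53550791116397 317.60128869380026 200.49206730972287 [ 366.13300374   80.85847173 1265.99146465] [-0.04293885  0.71368136 -0.69767979  0.04536616] 0.0 2227.9644
side 46.51844013821425 315.9315597131929 198.51196526947254 [132.44207924 985.47082865 624.92292587] [ 0.10976133 -0.16881739  0.85271554 -0.48200555] 0.0 2646.3818
{'clock': 0.1, 'joint_positions': array([-1.35564573e+00,  3.00411997e-01,  1.52155169e+00, -3.79233868e-05,
        1.32072436e+00, -6.66218686e-02]), 'qvel': array([-0.00032897, -0.0025244 , -0.00330651,  0.00065834,  0.00053897,
        0.00071097]), 'effort': array([ 2.29730962e-03, -5.44376493e+01, -3.62369800e+01, -5.62647102e-07,
        3.00696760e-03, -2.22876037e-05]), 'ee_pos': array([ 152.86539743, -528.11309009,  249.76616295]), 'tool_rot': array([-5.44826786e-04,  9.90091131e-01,  1.40425255e-01, -5.89558442e-05]), 'ft_force': array([-0.31148178, -0.8963813 , -0.69252939]), 'moment': array([0.02754513, 0.00665848, 0.05010711]), 'grip_force': 0.0, 'grip_width': 85.40931087318852}
```

View pics/top0.png

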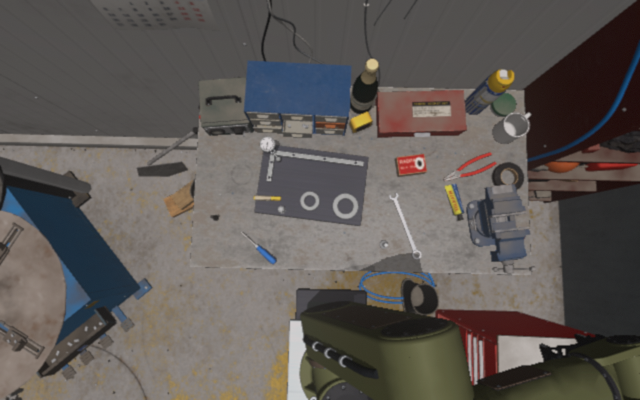

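View pics/side0.png

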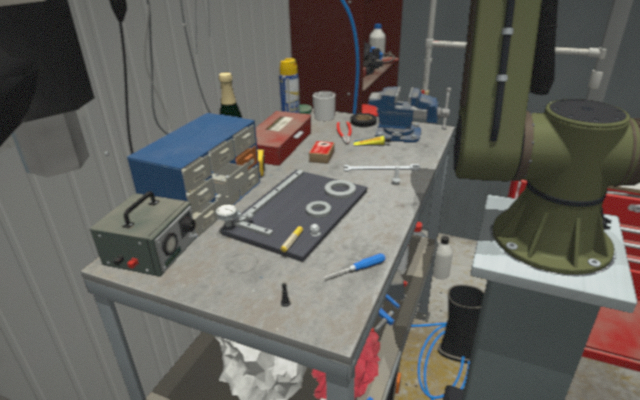

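The top view shows the big ring at about (345,206), the small ring at (310,201), the fence from (275,153) to (363,163) and the gauge at (267,144). The small ring is on the +y side of the big one, well away from the fence. The side view agrees. My plan is to use the two open fingertips as a V-cradle on the ring's −x/−y side, push it to the fence, then along into the corner. First I need a coarse fix and a closer wrist view.

```bash
python3 - <<'E'
from h import *
c=dict(np.load("top0.npz"))
for n,uv,z in [("big",(345,206),30),("small",(310,201),30),("gauge",(267,144),66),("fenceL",(275,153),28),("fenceR",(363,163),28),("plNR",(361,223),18),("plNL",(256,212),18)]:
    print(n,cast(c,uv,z).round(1))
P=cloud(c); print("cab top z",P[80:120,280:320,2].mean(),"cabfront",cast(c,(290,135),60), "plate z",np.median(P[185:190,300:330,2]))
s=bot.read_state(); print(bot.read_camera("wrist")["mount"].round(3))
# tool down, look over plate middle
yaw=0
for y in (1,):
    q=[0,1,0,0]
    for x in (330,370,400): print(x, bot.ik([x,120,420],q))
E
```

```text
big [506.  -8.  30.]
small [519.3 102.2  30. ]
gauge [690.  239.4  66. ]
fenceL [671.4 217.8  28. ]
fenceR [645.4 -63.6  28. ]
plNR [454.6 -60.   18. ]
plNL [481.8 272.   18. ]
cab top z 184.87203889074135 cabfront [722.19357057 169.38826768  60.        ] plate z 17.70724821435124
[[-0.00000e+00 -9.63000e-01 -2.69000e-01  6.90070e+01]
 [ 1.00000e+00 -0.00000e+00  1.00000e-03 -8.00000e-03]
 [-1.00000e-03 -2.69000e-01  9.63000e-01 -1.23142e+02]
 [ 0.00000e+00  0.00000e+00  0.00000e+00  1.00000e+00]]
330 [ 2.44349708e-01 -2.37898085e-01  1.69007010e+00 -4.44089210e-16
  1.68942064e+00  1.81514603e+00]
370 [ 2.19387317e-01 -1.46898438e-01  1.61549393e+00 -4.44089210e-16
  1.67299716e+00  1.79018364e+00]
400 [ 2.03703105e-01 -7.87153292e-02  1.55455503e+00 -4.44089210e-16
  1.66575295e+00  1.77449943e+00]
```

```bash
cat >> h.py <<'E'
def down(a): return [0,np.cos(a/2),np.sin(a/2),0]
def wrist():
    s=bot.read_state(); c=bot.read_camera("wrist"); M=np.array(c["mount"]); T=rot(s["tool_rot"])
    c["eye"]=np.array(s["ee_pos"])+T@M[:3,3]; c["attitude"]=T@M[:3,:3]; return c
E
python3 - <<'E'
from h import *
a=0
bot.move_to([645,110,400],down(a)); bot.dwell(.3)
c=wrist(); cv2.imwrite("pics/w1.png",c["image"]); np.savez("w1.npz",**c)
print(c["fovy"],c["eye"],bot.read_state()["clock"])
E
```

```text
61.48254939408563 [714.01266994 109.95268749 523.13776171] 3.3833
```

View pics/w1.png

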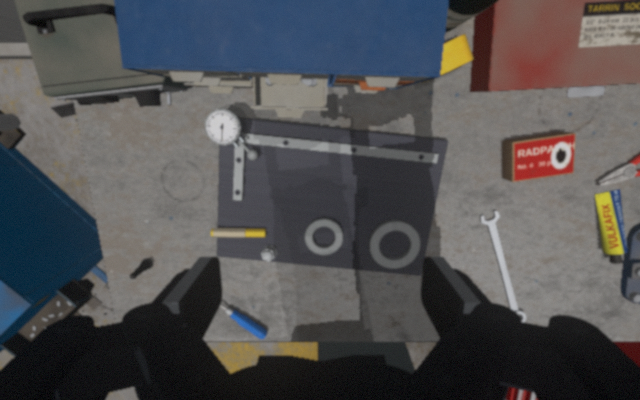

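The wrist view shows the fence from (246,137) to (438,158), the end stop at (238,175), the gauge at (223,127) with the ball near (251,155), the big ring at (395,246) and the small ring at (324,237). Next I'll fit the rings and the fence edge.

```bash
python3 - <<'E'
from h import *
c=dict(np.load("w1.npz")); g=cv2.cvtColor(c["image"],cv2.COLOR_BGR2GRAY)
for n,(u,v,r) in {"big":(395,246,34),"small":(324,237,27)}.items():
    m=np.zeros_like(g); m[v-r:v+r,u-r:u+r]=(g[v-r:v+r,u-r:u+r]>85)
    cs,_=cv2.findContours(m,cv2.RETR_EXTERNAL,cv2.CHAIN_APPROX_NONE); k=max(cs,key=cv2.contourArea)[:,0]
    p=np.array([cast(c,q,30)[:2] for q in k]); o,ax,an=cv2.fitEllipse(p.astype(np.float32)); print(n,np.round(o,1),np.round(ax,1))
# fence lower edge: per column strongest bright->dark going down
E=[];U=[]
for u in range(265,432,3):
    v0=int(137+(u-246)*21/192); col=cv2.GaussianBlur(g,(3,3),0)[v0-6:v0+12,u].astype(int); d=np.diff(col)
    v=v0-6+np.argmin(d)+.5
    E.append(cast(c,(u,v),28)[:2]); U.append(v0-6+np.argmax(d)+.5)
E=np.array(E); vx,vy,x0,y0=cv2.fitLine(E.astype(np.float32),cv2.DIST_HUBER,0,.01,.01).ravel()
if vy<0: vx,vy=-vx,-vy
print("fence inner: yaw",-np.arctan2(vx,vy),"pt",x0,y0,"resid",np.std((E-[x0,y0])@[vy,-vx]))
# end stop rows: print gray profiles across, plus plate edges
for v in (165,175,185): print(v,g[v,215:262])
for v in (200,): print(v,"L",g[v,205:230],"R",g[v,425:450])
print("front edge col 290", g[255:275,290], "back edge col 420", g[125:170,420])
cv2.imwrite("pics/w1c.png",cv2.resize(c["image"][95:215,190:330],None,fx=5,fy=5,interpolation=cv2.INTER_CUBIC))
E
```

```text
big [508.6  -6.3] [74.4 74.7]
small [521.9 106. ] [58.1 59.6]
fence inner: yaw -0.104451746 pt 652.1331 70.6857 resid 1.8887950971161995
165 [120 119 114 100  87  79  76  77  77  79  78  80  80  77  81  77  80  83
  97 127 151 158 159 160 158 159 156 144 115  83  71  75  79  78  81  79
  79  80  80  80  80  79  81  77  80  79  79]
175 [117 119 114 100  84  80  75  79  78  79  79  78  78  78  78  77  82  86
 115 141 156 160 160 159 159 160 155 130  92  71  70  76  75  77  76  76
  77  80  79  79  77  76  75  80  77  77  77]
185 [121 115 106  94  80  76  77  80  78  76  78  77  76  76  77  79  77  93
 126 151 159 160 159 160 159 157 149 121  84  70  75  78  77  79  76  77
  77  77  75  77  74  79  78  77  77  77  79]
200 L [123 124 124 125 125 125 123 122 122 120 121 117 105  88  76  76  77  75
  77  77  75  78  76  77  74] R [ 47  47  47  50  47  49  48  51  51  64  77 103 117 122 125 123 125 126
 126 128 128 129 129 127 130]
front edge col 290 [ 61  62  62  63  64  65  64  74  91 108 115 118 119 119 118 116 113 114
 111 109] back edge col 420 [76 75 76 76 75 76 77 77 76 76 72 58 48 50 47 50 50 48 49 51 48 51 50 48
 46 52 63 82 88 77 59 49 42 51 67 78 73 58 50 48 49 47 49 49 46]
```

View pics/w1c.png

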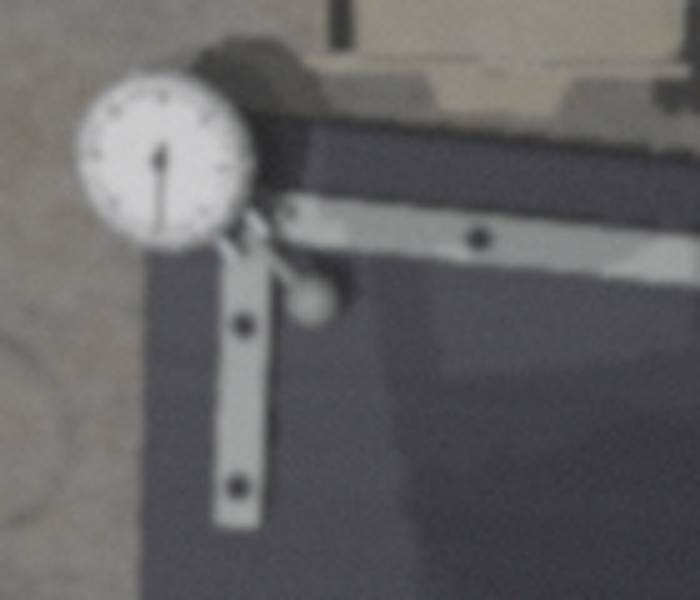

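```bash
python3 - <<'E'
from h import *
c=dict(np.load("w1.npz")); g=cv2.GaussianBlur(cv2.cvtColor(c["image"],cv2.COLOR_BGR2GRAY),(3,3),0).astype(float)
E=[]
for u in range(265,432,2):
    v0=int(137+(u-246)*21/192); w=g[v0-3:v0+14,u]; k=np.argmin(np.diff(w)); pk=w[max(0,k-2):k+1].max(); lo=w[k+1:k+4].min(); h=(pk+lo)/2
    j=max(0,k-2)+np.argmax(w[max(0,k-2):k+1])
    while w[j+1]>h: j+=1
    E.append(cast(c,(u,v0-3+j+(w[j]-h)/(w[j]-w[j+1])),28)[:2])
E=np.array(E); keep=np.ones(len(E),bool)
for _ in range(6):
    p=np.polyfit(E[keep,1],E[keep,0],1); r=E[:,0]-np.polyval(p,E[:,1]); keep=abs(r)<max(.8,1.5*r[keep].std())
yaw=-np.arctan(p[0]); X=np.array([np.cos(yaw),np.sin(yaw)]); Y=np.array([-X[1],X[0]])
print("yaw",yaw,keep.sum(),len(E),r[keep].std())
S=[]
for v in range(162,196,2):
    w=g[v,:]; j=238
    while w[j]>115: j+=1
    S.append(cast(c,(j-1+(w[j-1]-115)/(w[j-1]-w[j]),v),28)[:2])
S=np.array(S); yw=S@Y; print("stop inner along Y",yw.mean(),yw.std())
fx=(E[keep]@X).mean(); corner=X*fx+Y*yw.mean(); home=corner-40*X-40*Y
ball=cast(c,(252.6,155),36.5)[:2]
print("corner",corner,"home",home,"ball-home in plate",(ball-home)@X,(ball-home)@Y)
def pl(p): d=np.array(p)-home; return d@X+37.5,d@Y+90
for n,u in (("plate left",(217.5,200)),("plate right",(435.7,200)),("front",(290,262.8))): print(n,np.round(pl(cast(c,u,18)[:2]),1))
print("gauge",pl(cast(c,(222.5,127),66)[:2]))
print("big",pl([508.6,-6.3]),"small",pl([521.9,106]))
np.savez("plate.npz",X=X,Y=Y,home=home,yaw=yaw)
E
```

```text
yaw -0.10495731606791837 81 84 0.2589207159009593
stop inner along Y 290.92338083345203 1.4506805869840695
corner [668.01893558 222.16110888] home [624.04846537 186.57181626] ball-home in plate 24.835838856222367 24.396179284553686
plate left [-15.9 168.6]
plate right [  19.4 -168.8]
front [-110.5   48.1]
gauge (np.float64(99.64865656689494), np.float64(150.41612542705656))
big (np.float64(-57.10699474942945), np.float64(-113.9053756254475)) small (np.float64(-55.64526222085266), np.float64(-0.8299877728519931))
```

Everything checks out to 1–2 mm: the plate edges, gauge and ball land where they should. The yaw is −0.105, the big ring is at plate (−57,−114) and the small ring at (−56,−1). First push: find the plate height by touch, then cradle the ring and push it to the fence, slanting slightly.

```bash
cat >> h.py <<'E'
import os
if os.path.exists("plate.npz"):
    D=np.load("plate.npz"); X,Y,home,yaw=D["X"],D["Y"],D["home"],float(D["yaw"])
def W(x,y,z): return [*(home+(x-37.5)*X+(y-90)*Y),z]
def plt(p): d=np.array(p[:2])-home; return np.array([d@X+37.5,d@Y+90])
def face(phi): t=np.radians(phi); return np.array([np.sin(t),np.cos(t)])
def q(phi): return down(np.pi/2-np.radians(phi)+yaw)
def rep(t=""):
    s=bot.read_state(); print(t,"clk",round(s["clock"],1),"plate",plt(s["ee_pos"]).round(1),"z",round(s["ee_pos"][2],1),"F",s["ft_force"].round(1),"w",round(s["grip_width"],1))
E
python3 - <<'E'
from h import *
bot.move_gripper(40); print(bot.tip_reach)
bot.move_to(W(0,-70,80),q(65)); rep()
h=bot.servo_line(W(0,-70,25),speed=30,until_force=4); rep(f"touch {h}")
z=bot.read_state()["ee_pos"][2]; print("z touch",z)
bot.servo_line(W(0,-70,80)); open("z.txt","w").write(str(z))
E
```

```text
19.0
 clk 5.2 plate [  1.  -69.7] z 81.1 F [-0.2  0.3  0.3] w 40.0
touch True clk 6.5 plate [  0. -70.] z 35.5 F [-2.6  0.2  9. ] w 40.4
z touch 35.53672699842723
```

```bash
python3 - <<'E'
from h import *
r=np.array([-57.,-114.]); f=face(65); z=39.5
p=r-62*f; bot.move_to(W(*p,90),q(65)); bot.servo_line(W(*p,z),speed=120); rep("down")
p=r-46*f; bot.servo_line(W(*p,z),speed=60); rep("at ring")
d=face(70); e=p+d*90; bot.servo_line(W(*e,z),speed=80); bot.dwell(.2); rep("pushed")
e2=e+np.array([20,0]); h=bot.servo_line(W(*e2,z),speed=20,until_force=5); rep(f"fence {h}")
bot.dwell(.2)
c=wrist(); cv2.imwrite("pics/w2.png",c["image"]); np.savez("w2.npz",**c); rep()
E
```

```text
down clk 8.1 plate [-112.8 -140. ] z 39.6 F [-0.4  0.1 -0.2] w 40.0
at ring clk 8.5 plate [ -98.4 -133.3] z 39.6 F [ 0.2  0.2 -0.5] w 39.7
pushed clk 10.0 plate [ -14.2 -102.7] z 39.6 F [ 0.2  0.3 -0. ] w 40.0
fence True clk 10.6 plate [  -4.6 -102.7] z 38.9 F [-2.6  0.4  1.4] w 39.9
 clk 10.9 plate [  -4.7 -102.7] z 38.9 F [-1.4 -0.2  1.4] w 39.9
```

View pics/w2.png

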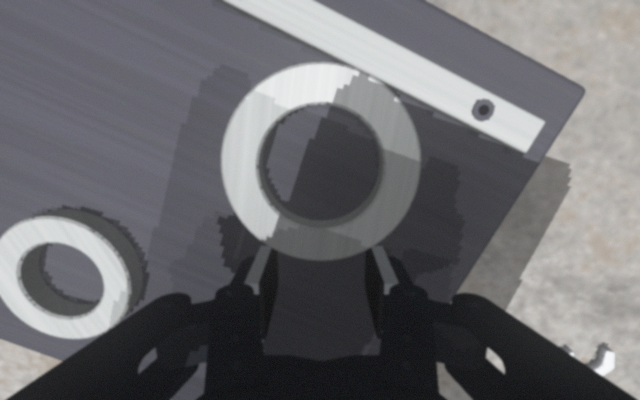

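The ring, centred near (320,160), lies against the fence and the small ring is untouched. Next I'll regrasp with the cradle facing mostly along the fence and slide to just short of the feeler.

```bash
python3 - <<'E'
from h import *
z=39.5
s=bot.read_state(); p=plt(s["ee_pos"]); r=p+46*face(65); r[0]=37.5; print("ring",r.round(1))
b=p-15*face(65); bot.servo_line(W(*b,z),speed=80); bot.servo_line(W(*b,70),speed=150)
f=face(20); p=r-58*f; bot.move_to(W(*p,70),q(20)); bot.servo_line(W(*p,z),speed=120); rep("down")
p=r-47*f; bot.servo_line(W(*p,z),speed=60)
def seat(p,n=15,F=4):
    h=bot.servo_line(W(*(p+n*face(40)),z),speed=15,until_force=F); rep(f"seat {h}"); return plt(bot.read_state()["ee_pos"])
p=seat(p); 
p=np.array([p[0]-.3, 50-43.2]); bot.servo_line(W(*p,z),speed=80); bot.dwell(.2); rep("slid")
p=seat(p,8); bot.dwell(.2); rep()
c=wrist(); cv2.imwrite("pics/w3.png",c["image"]); np.savez("w3.npz",**c)
E
```

```text
ring [ 37.5 -83.2]
down clk 12.8 plate [  17.5 -137.6] z 39.3 F [ 0.  -0.   0.1] w 40.0
seat True clk 13.4 plate [  21.9 -126.4] z 39.1 F [-1.5 -1.   0.6] w 40.2
slid clk 15.5 plate [20.7  6.8] z 38.9 F [-5.9 -1.1  1.2] w 39.9
seat True clk 15.7 plate [20.5  6.9] z 38.4 F [-1.8 -0.9  1.3] w 39.9
 clk 15.9 plate [20.5  6.8] z 38.2 F [-1.3 -1.2  2.2] w 40.2
```

View pics/w3.png

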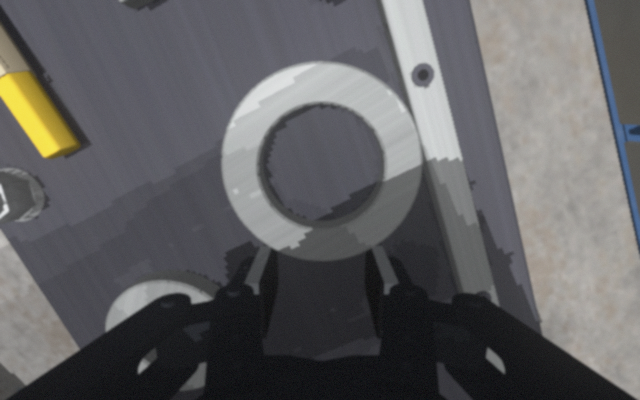

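The ring, at about (320,160), is seated in the cradle and touching the fence, and the crayon, nut and small ring are clear. Now the slide into the corner, correcting the small x drift.

```bash
python3 - <<'E'
from h import *
z=39.5
p=np.array([20.6,6.8]); 
e=np.array([20.4,32.]); bot.servo_line(W(*e,z),speed=50); bot.dwell(.1); rep("y~75")
e=np.array([20.3,52.]); h=bot.servo_line(W(*e,z),speed=20,until_force=9); rep(f"push {h}"); bot.dwell(.2); rep()
c=wrist(); cv2.imwrite("pics/w4.png",c["image"]); np.savez("w4.npz",**c)
E
```

```text
y~75 clk 16.7 plate [20.6 31.9] z 39.6 F [-0.4  0.2 -0.4] w 40.0
push True clk 17.5 plate [20.  47.4] z 39.1 F [-0.3 -4.   1.9] w 40.2
 clk 17.7 plate [20.  47.3] z 39.0 F [-0.3 -3.3  3. ] w 39.9
```

View pics/w4.png

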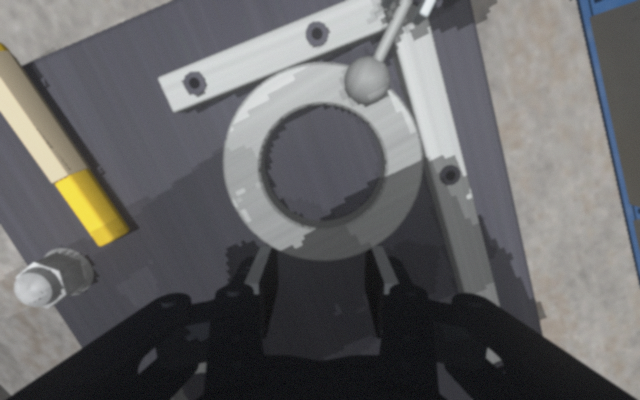

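The ring, at about (322,160), is in the corner touching both bars, and the ball at (367,79) sits on its rim. I'll give it one gentle diagonal seating push, then retreat and check.

```bash
python3 - <<'E'
from h import *
z=39.5
p=plt(bot.read_state()["ee_pos"])
h=bot.servo_line(W(*(p+5*face(40)),z),speed=12,until_force=5); rep(f"seat {h}"); 
p=plt(bot.read_state()["ee_pos"])
b=p-15*face(20); bot.servo_line(W(*b,z),speed=40); bot.servo_line(W(*b,130),speed=120)
bot.move_to(W(*(b-[0,10]),240),q(20)); bot.dwell(.3); rep()
c=wrist(); cv2.imwrite("pics/w5.png",cv2.resize(c["image"][0:240,180:500],None,fx=2,fy=2)); np.savez("w5.npz",**c)
E
```

```text
seat True clk 18.0 plate [20.1 47.3] z 38.6 F [-0.2 -3.5  3. ] w 39.9
 clk 20.2 plate [14.8 23.2] z 238.9 F [0.6 0.3 0.6] w 39.7
```

View pics/w5.png

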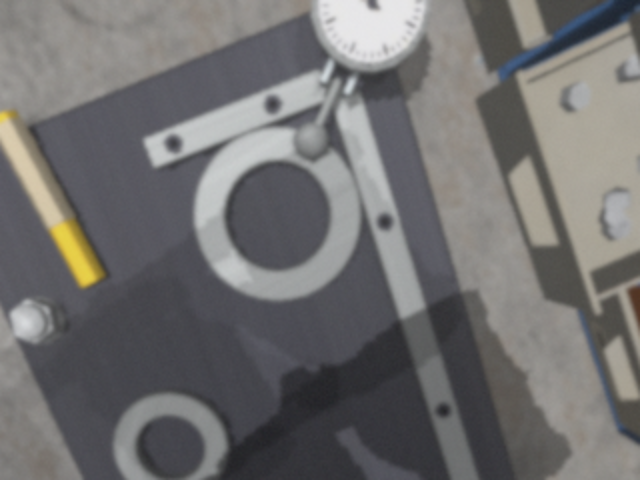

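The ring appears to touch both bars with the ball on its rim. I'll check the two gaps numerically before handing in.

```bash
python3 - <<'E'
from h import *
c=dict(np.load("w5.npz")); g=cv2.GaussianBlur(cv2.cvtColor(c["image"],cv2.COLOR_BGR2GRAY),(3,3),0)
def prof(a,b,n=60):
    p=np.linspace(a,b,n); v=cv2.remap(g,p[:,0].astype(np.float32)[None],p[:,1].astype(np.float32)[None],1)[0].astype(float); return p,v
def full(x,y): return np.array([180+x/2,y/2])
# ring inner bore edge by rays from centre
c0=full(277,213); pts=[]
for t in np.arange(0,2*np.pi,.1):
    p,v=prof(c0+18*np.array([np.cos(t),np.sin(t)]),c0+34*np.array([np.cos(t),np.sin(t)]),80); pts.append(cast(c,p[np.argmax(np.diff(v))],30)[:2])
o,ax,_=cv2.fitEllipse(np.array(pts,np.float32)); o=np.array(o); print("bore",ax,"ring plate",plt(o),"home err",o-home)
def edge(segs,z=28):
    P=[]
    for a,b in segs:
        p,v=prof(full(*a),full(*b),80); P.append(cast(c,p[np.argmax(np.diff(v))],z)[:2])
    P=np.array(P,np.float32); vx,vy,x,y=cv2.fitLine(P,cv2.DIST_HUBER,0,.01,.01).ravel(); n=np.array([vy,-vx]); r=(P-[x,y])@n
    print("dist",abs((o-[x,y])@n),"resid",r.std(),"dir yaw",-np.arctan2(vx,vy)if abs(vy)>abs(vx) else np.arctan2(vy,vx))
edge([((375+.295*(y-250)-22,y+6),(375+.295*(y-250)+14,y-5)) for y in range(270,420,10)])
edge([((x+8,166-.37*(x-157)+22),(x-4,166-.37*(x-157)-12)) for x in range(164,215,4)])
E
```

```text
bore (49.271026611328125, 49.647796630859375) ring plate [36.76715022 89.67484344] home err [-0.76288187 -0.24659043]
dist 40.28344078562054 resid 0.48208615 dir yaw -0.108794175
dist 39.71257282998067 resid 0.26593006 dir yaw -0.112409875
```

Both distances come out at 40 mm (40.3 and 39.7), so the ring is home. Handing in.

```bash
python3 -c "
from rig import bot
print(bot.finish_job())"
```

```text
the job is handed in; nothing more can be done
None
```

The larger ring is in the corner against both fence and end stop, measured within about 1 mm of home with the feeler on its rim; the hand is clear and the job is handed in, but the hand-in call returned no verdict.

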